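# Gauge the slack of a leaded glass panel in its display stand

## Robot

A 6-joint arm with a two-finger parallel gripper is mounted at the origin on the work surface. World frame = base frame: x ahead of the robot, y to its left, z up, the work surface at z = 0. Lengths are in m, angles in rad, forces in N, time in s.
With the tool pointing down it reaches from about 0.375 to 0.9 m from the base axis. Payload 3.1 kg.
Tool frame: the origin (TCP) lies on the centre line of the jaws, within the pads' length; the fingertips stand 8 mm ahead of it and the grasp point (between the pads) lies 11 mm behind it; z points along the fingers, y is the line along which they close (so a half turn about z gives the same grasp; the last joint's range is limited). The gripper opens to 87 mm and grips with 3 to 60 N. Pads are 19 mm wide; open, the fingers measure 117 mm over their backs; the gripper's body (75 mm by 190 mm) begins 51 mm behind the grasp point.
Start: joints at [0.987, 0.527, 1.433, -0, 1.181, -0.178], TCP at [0.247, 0.574, 0.231] pointing down, gripper open.
Joint ranges: [-3.08, 3.08], [-0.75, 2.2], [0.22, 2.44], [-1.43, 4.57], [0, 2.65], [-2.85, 2.85]. Speed limits (rad/s): [2.79, 2.79, 3.14, 3.14, 3.14, 3.14].

## Interface

Orientations are given as a unit quaternion [x, y, z, w].
In Python, from rig import robot gives the robot as it stands. The module is installed in compiled form; this text tells all that it offers.
- The arm moves only by the tool send_rows, never from a script. Its argument "increments" is one flat list of numbers, 7 for each row, row after row: the turn, a rotation vector about the world's x, y, z in rad, then the shift along the world's x, y, z in cm, then the opening, from 0 (shut) to 1 (fully open). A call has 1 to 20 rows; each row shifts and turns the commanded pose from where the row before left it; what a row does not reach is not made up. A row lasts 1/12 s, in which the tool goes at most 41.7 mm and 7.16 degrees, less where a joint would pass 70% of its speed; a pose out of reach is approached as far as the arm can. A call is refused whole if a number of a shift passes 4.17 or a number of a turn 0.125, either way. A call with a gripper value outside its range is refused whole. The fingers move at their own pace and stop on an object; "newtons" is the grip in N (left out, the last holds). Time passes only in rows, so rows that do not move let the fingers close. It gives the time, the measured TCP pose, the force, the opening and the grip force at its end, in the units of the state.
- robot.get_obs(): the state, without advancing time (a new reading comes with each control period).
- robot.camera(name): name is "scene" or "top" or "wrist"; returns a dict with "image" (384x512x3 uint8, red, green, blue), "range_z" (384x512 float32, m along the optical axis (not along the pixel's ray), 0 where there is no reading), "fx", "fy", "cx", "cy" (pixels), "R" (3x3) and "t" (3): a world point X has camera coordinates R X + t. Camera axes: x right, y down, z forward; pixel columns grow to the right and rows downward; lengths in m; the calibration is good to about 2 mm. A picture is of the moment at which its call begins.
- robot.hand_in(): hands the job in; it is judged then, once.
The state is a dict: "time": time; "q": joint angles; "joint_velocities": joint speeds; "joint_torque": joint torques, N m; "position": TCP position; "tool_rot": TCP orientation; "ft_force": force on the tool from outside, world axes, zero at the start; "moment": the same for the moment, N m; "grip_width": finger opening in m; "grip_force": force on a finger pad.
Only numpy, scipy, OpenCV 4.12 (cv2) and the standard library are available. Lean on these libraries where they do the work, as an engineer would, in place of code of your own. Each camera call takes 0.05 s, during which the arm holds its last target. There are 200 camera calls.

## Task

Stand the green-and-amber leaded panel with the blue jewel upright in the groove of the oak display stand, centred along it and fully home, and let go of it. Then take the red-handled taper gauge from the tool rail and slide it straight down, flat face to the glass, between the panel and the bare oak cheek until it drags snugly, pressing the panel plumb against the green felt, without forcing it. Finish holding the gauge upright at that depth, with its handle still in the gripper and the fingers off the glass, so the slack can be read off it; leave the other panel, solder reel, nail jar and soldering iron alone.

Things in the scene. Friction and masses are not known exactly. Their poses are not given: they have to be found in the camera images.
- panel: Leaded glass panel to fit: upright flat plate 60 mm wide (y), 6 mm thick (x), 110 mm tall (z), 0.09 to 0.18 kg; green top and foot, amber middle with round blue jewel, zinc border; both faces alike. Origin: centre of its underside, z up. Starts upright in the middle or +x slot of the rack; grip its two side edges (60 mm apart) near the top.
- rack: Fixed plywood panel rack, 140 (x) x 80 (y) x 37 mm tall; three slots along y, at x = -42, 0 and +42 mm, each 8 mm wide, floor 12 mm and top 37 mm above the table. The panels standing in it have its yaw. Origin: centre of its underside, on the table.
- stand: Fixed oak display stand: base board 100 (x) x 130 (y) x 12 mm. The groove runs along y over the whole length, at the middle, between a felt-lined cheek on the -x side (22 mm thick, 50 mm tall; its firm green felt face is the plane x = -5 mm) and the bare oak cheek on the +x side (cheek). Origin: centre of the base's underside, on the table.
- groove (a point): Point on the groove's floor (top of the base board, 12 mm above the table), at mid-length, 5 mm to +x of the felt face. Axes of the stand. The groove is 50 mm deep and 10.2 to 11.8 mm wide, different in every stand: beside the 6 mm panel 4.2 to 5.8 mm stay free.
- cheek: Bare oak cheek, fixed on the stand's base, parallel to the felt-lined cheek: 22 mm thick (x), 130 mm long (y), 50 mm tall (both cheek tops are 62 mm above the table), two brass screw heads on its outer side. Origin: centre of its underside, 12 mm above the table; its groove face is x = -11 mm. Axes of the stand.
- gauge: Taper gauge, 160 mm long, 0.07 kg: aluminium wedge blade 18 mm wide (y), 112 mm long, red handle above. Flat face: plane x = 0, looking to -x. The other face tapers: thickness (x) 2 mm at the tip + 1 mm per 10 mm of height, black graduations. Origin: at the tip, mid-width, on the flat face; z up to the handle. Starts hanging upright in the rail, tip 18 mm above the table, with the rail's yaw.
- gauge_grip (a point): Centre of the gauge's red handle, 137 mm above its tip and 7 mm to +x of its flat face; handle 34 mm wide (y), 14 mm thick (x), 48 mm tall (112 to 160 mm above the tip). When snug the tip is about 20 to 44 mm below the cheek tops and the panel's top 60 mm above them, so keep the fingertips above the glass. Friction on glass and oak 0.5 to 0.7: 8 N down squeezes about 6 N.
- rail: Fixed plywood tool rail: board 50 (x) x 200 (y) x 12 mm on two end legs, top 130 mm above the table; the gauge hangs by its handle's shoulders in the middle slot (18 x 24 mm). A glass cutter and a white lathekin are fixed in it 76 mm to either side along y, standing up to 35 mm above the board. Origin: centre of its underside, on the table.
- other_panel: Another panel of the same size, red and yellow with a white jewel, standing in another slot of the rack; stays there. Origin: centre of its underside.
- reel: White solder reel standing on end, 54 mm diameter, 40 mm tall, loose; stays where it is. Origin: centre of its underside.
- jar: Clear jar of horseshoe nails, 58 mm diameter, 65 mm tall, loose; stays where it is. Origin: centre of its underside.
- iron: Blue soldering iron in its stand: red base 90 x 60 x 30 mm with a steel spring holder leaning to its +x side, about 200 mm tall; stays where it is. Origin: centre of its underside.
There are look-alikes about, which are no part of the job. Leave any purple look-alike of the panel alone.

How it is judged:
On the way:
1. the panel stands in the groove of the stand, fully home and centred along it, let go (z of panel in the frame of stand below 0.015 m and y of panel in the frame of stand between -0.02 and 0.02 m and x of panel in the frame of stand between -0.004 and 0.006 m and contact force between the fingers and panel below 0.2 N and angle between panel's own z axis and vertical below 0.13 rad and linear speed of panel below 0.02 m/s), for 0.3 s.
At the end, for the whole second after the job is handed in: Panel home in the groove (3 mm), within 20 mm of its middle, plumb within 3 degrees, against the felt; gauge upright, flat face to the glass, 12 mm or more deep, off the floor, pressing glass and bare cheek with 0.5 to 25 N; still gripped, at rest; fingers off the panel (z of panel in the frame of stand below 0.015 m and y of panel in the frame of stand between -0.02 and 0.02 m and x of panel in the frame of stand between -0.004 and 0.001 m and contact force between the fingers and panel below 0.2 N and angle between panel's own z axis and vertical below 0.05 rad and angle between the x axis of panel and the x axis of stand, either way round below 0.05 rad and contact force between gauge and panel between 0.5 and 25 N and contact force between gauge and cheek above 0.5 N and contact force between gauge and stand below 0.2 N and z of gauge in the frame of stand between 0.014 and 0.05 m and x of panel in the frame of gauge below 0 m and angle between gauge's own z axis and vertical below 0.1 rad and angle between the x axis of gauge and the x axis of stand, either way round below 0.12 rad and linear speed of gauge below 0.01 m/s and contact force between the fingers and gauge above 3 N); the arm keeps its last pose, push and grip.
It fails at once if the gauge is forced against the panel or the cheek with more than 40 N (contact force between gauge and panel above 40 N or contact force between gauge and cheek above 40 N).
It fails at once if the other panel is moved by more than 20 mm (distance of other_panel from where it was at the start of the episode above 0.02 m).
It fails at once if the solder reel, nail jar or soldering iron is moved by more than 20 mm (distance of any of reel, jar, iron from where it was at the start of the episode above 0.02 m).
It also fails if it takes over 70 s, if anything falls off the work surface, if the arm or the gripper's body presses on something with over 40 N, if the wrist force passes 120 N, or if a joint passes its speed limit or range.

## Working session

There is one attempt and no reset: what is moved stays moved. The work goes in short steps, Python scripts to look and compute and a tool call to move; the robot and the scene stay as the last step left them, time stands still between calls to the robot, and variables do not carry over. Pictures are saved under pics/ and viewed, at most 10 in all, crops included, and the job is handed in when it is done.

Besides the shell and the picture viewer there is one more tool, called after "Request:" as a command line: name --argument value ..., lists and objects as JSON in quotes. send_rows: Moves the arm, as the interface text tells. Its arguments: {"type":"object","properties":{"increments":{"type":"array"},"newtons":{"type":"number"}},"required":["increments"]}

```bash
mkdir -p pics
cat > h.py <<'E'
import numpy as np, cv2
from rig import robot
def snap(name,fn):
    c=robot.camera(name); np.savez(f'{fn}.npz',**c)
    cv2.imwrite(f'pics/{fn}.png',c['image'][:,:,::-1]); return c
def cloud(c):
    v,u=np.mgrid[:384,:512]; z=c['range_z']
    P=np.stack([(u-c['cx'])/c['fx']*z,(v-c['cy'])/c['fy']*z,z],-1)
    W=(P-c['t'])@c['R']; W[z<=0]=np.nan; return W
E
python3 - <<'E'
from h import *
a=snap('scene','s0'); b=snap('top','t0')
cv2.imwrite('pics/both.png',cv2.resize(np.vstack([a['image'],b['image']])[:,:,::-1],None,fx=.78,fy=.78))
o=robot.get_obs(); print(o['position'],o['tool_rot'],o['time'],o['grip_width'])
for c in(a,b): print(c['R'].round(2).tolist(),c['t'].round(2),c['fx'])
E
```

```text
[0.24634135 0.57370038 0.2296531 ] [ 2.01539242e-01  9.79479940e-01 -9.15346253e-04 -3.78650040e-04] 0.1 0.08710770335166068
[[-0.29, 0.96, -0.01], [0.7, 0.2, -0.68], [-0.65, -0.2, -0.73]] [ 0.16 -0.35  1.22] 356.23972178115395
[[-0.11, -0.99, 0.0], [-0.97, 0.1, -0.23], [0.23, -0.03, -0.97]] [0.07 0.59 0.86] 409.081718341585
```

View pics/both.png

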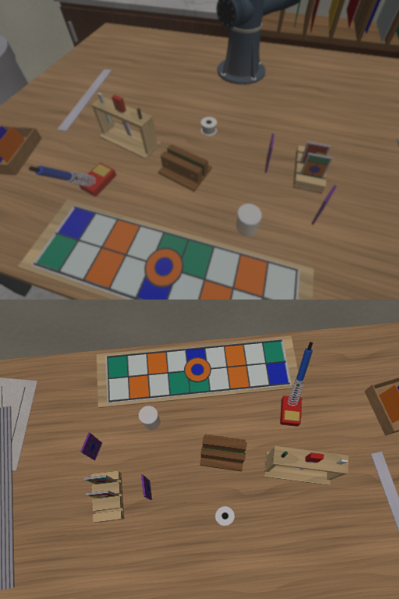

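Run:
```python
from h import *
a=dict(np.load('s0.npz'));b=dict(np.load('t0.npz'))
def cr(c,u,v,w,h): return cv2.resize(c['image'][v:v+h,u:u+w,::-1],(400,300),interpolation=cv2.INTER_CUBIC)
m=np.vstack([np.hstack([cr(b,90,170,160,120),cr(b,240,150,100,75)]),np.hstack([cr(b,335,165,120,90),cr(a,320,160,120,90)])])
cv2.imwrite('pics/crops.png',m)
W=cloud(b)
for n,(u0,v0,u1,v1) in dict(rack=(105,210,165,290),stand=(245,160,325,220),rail=(330,180,455,240)).items():
    p=W[v0:v1,u0:u1].reshape(-1,3); p=p[~np.isnan(p[:,0])]
    for lo,hi in((.02,.045),(.045,.055),(.055,.07),(.08,.12),(.12,.15),(.15,.2)):
        q=p[(p[:,2]>lo)&(p[:,2]<hi)]
        if len(q)>15:
            r=cv2.minAreaRect((q[:,:2]*1000).astype(np.float32)); print(n,lo,len(q),q.mean(0).round(4),np.round(r[0],1),np.round(r[1],1),round(r[2],1))
```

```text
rack 0.02 1726 [0.4913 0.3015 0.0366] [499. 306.] [140.5  81.5] 1.0
rack 0.045 43 [0.5199 0.301  0.0501] [516.8 304.1] [45.7 57.3] 4.0
rack 0.055 57 [0.5186 0.3023 0.0626] [517.5 305.4] [47.8 59.5] 4.9
rack 0.08 209 [0.52   0.3024 0.1006] [518.6 305.6] [49.2 60. ] 4.9
rack 0.12 160 [0.5189 0.3056 0.1226] [519.9 304.7] [48.4 61.7] 2.1
stand 0.02 261 [ 0.5887 -0.0474  0.0329] [588.1 -47.7] [127.6  34.4] 75.6
stand 0.045 111 [ 0.5884 -0.0471  0.0498] [588.  -47.3] [126.2  34.2] 75.4
stand 0.055 1130 [ 0.5975 -0.0495  0.0619] [598.2 -49.5] [129.9  55.6] 75.5
rail 0.02 106 [ 0.5184 -0.2577  0.0321] [ 525.2 -271.4] [198.6  49.2] 76.2
rail 0.045 37 [ 0.5166 -0.258   0.0505] [ 523.5 -270.9] [198.5  45.2] 76.2
rail 0.055 51 [ 0.5212 -0.2429  0.0626] [ 524.8 -271.7] [198.9  48.4] 76.3
rail 0.08 146 [ 0.5244 -0.2274  0.1014] [ 506.  -263.3] [205.9  47.7] 63.9
rail 0.12 2073 [ 0.5238 -0.2699  0.1302] [ 525.7 -272.6] [200.4  51.2] 76.2
rail 0.15 261 [ 0.5235 -0.2733  0.1691] [ 525.2 -273.7] [163.7  14.9] 75.8
```

View pics/crops.png

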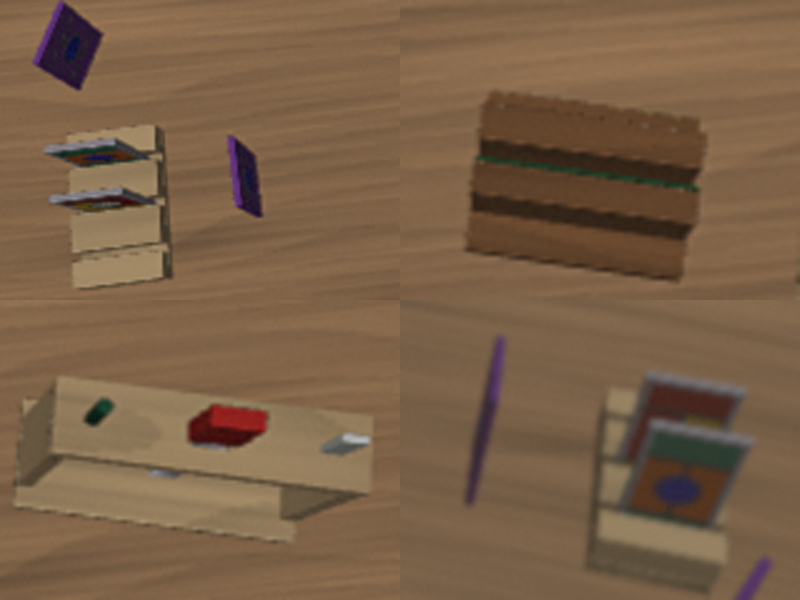

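Run:
```python
from h import *
a=dict(np.load('s0.npz'));b=dict(np.load('t0.npz'))
W=cloud(b); p=W[200:290,100:170].reshape(-1,3)
q=p[(p[:,2]>.112)&(p[:,2]<.13)]
for lo,hi in((.45,.52),(.52,.6)):
    s=q[(q[:,0]>lo)&(q[:,0]<hi)]; f=np.polyfit(s[:,1],s[:,0],1); print(len(s),s.mean(0).round(4),s[:,1].min(),s[:,1].max(),'yaw',-np.degrees(np.arctan(f[0])))
s=p[(p[:,2]>.03)&(p[:,2]<.042)]; r=cv2.minAreaRect((s[:,:2]*1000).astype(np.float32)); print(r)
W=cloud(b); 
# gauge handle
p=W[180:240,380:430].reshape(-1,3); s=p[(p[:,2]>.172)&(p[:,2]<.185)]; r=cv2.minAreaRect((s[:,:2]*1000).astype(np.float32)); print(len(s),r,s.mean(0))
# felt: stand tops row split
p=W[160:220,245:325].reshape(-1,3); im=b['image'][160:220,245:325].reshape(-1,3).astype(int)
th=np.radians(-14.5); ex=np.array([np.cos(th),np.sin(th)])
s=(p[:,2]>.058)&(p[:,2]<.066); x=((p[s,:2]-[.598,-.0495])@ex*1000); g=(im[s,1]>im[s,0]+8)
print(np.histogram(x,np.arange(-32,34,2)),x[g])
for n in('z',):
  c=cv2.resize(a['image'][110:200,110:230,::-1],(800,600),interpolation=cv2.INTER_CUBIC); cv2.imwrite('pics/rail.png',c)
```

```text
103 [0.4984 0.3027 0.1214] 0.2730149252891267 0.3330082098234301 yaw 1.1828710431655707
104 [0.5403 0.3067 0.121 ] 0.27749108839168163 0.3365550731295633 yaw 0.579942091659574
((526.9454956054688, 306.648193359375), (196.34596252441406, 81.38165283203125), 1.1855233907699585)
126 ((525.7448120117188, -272.3921813964844), (33.27254867553711, 14.8512601852417), 76.8145523071289) [ 0.5248175  -0.27198241  0.17736778]
(array([ 0,  0, 36, 49, 47, 45, 51, 47, 49, 52, 46, 48, 52, 29,  0,  0,  0,
        0, 17, 63, 42, 46, 45, 44, 51, 49, 45, 49, 48, 33,  0,  0]), array([-32, -30, -28, -26, -24, -22, -20, -18, -16, -14, -12, -10,  -8,
        -6,  -4,  -2,   0,   2,   4,   6,   8,  10,  12,  14,  16,  18,
        20,  22,  24,  26,  28,  30,  32])) [-6.17237646 -6.19668221 -5.45583757 -5.71855721 -4.48806789 -6.33226691
 -6.72147656 -6.11668491 -5.77008441 -5.13268667 -5.15775834 -5.23390286
 -6.75417052 -6.13139085 -6.11881098 -5.25634114 -5.54234821 -4.46537821
 -4.9860095  -6.68361238 -6.27323342 -6.0619785  -6.54039432 -6.07654912
 -5.67301815 -4.99565413 -7.12634459 -6.51760552 -6.47031789 -5.77498379
 -5.45927979 -5.07814634 -5.26062876 -6.52161655 -6.00195412 -5.94986851
 -6.06575221 -5.53240824 -4.93416828 -6.18442145 -6.28751559 -5.88049466
 -5.32750816 -5.20922525 -4.40871132 -6.55863308 -6.19679756 -6.2911309
 -4.94821261 -4.76543788 -5.61090314]
```

View pics/rail.png

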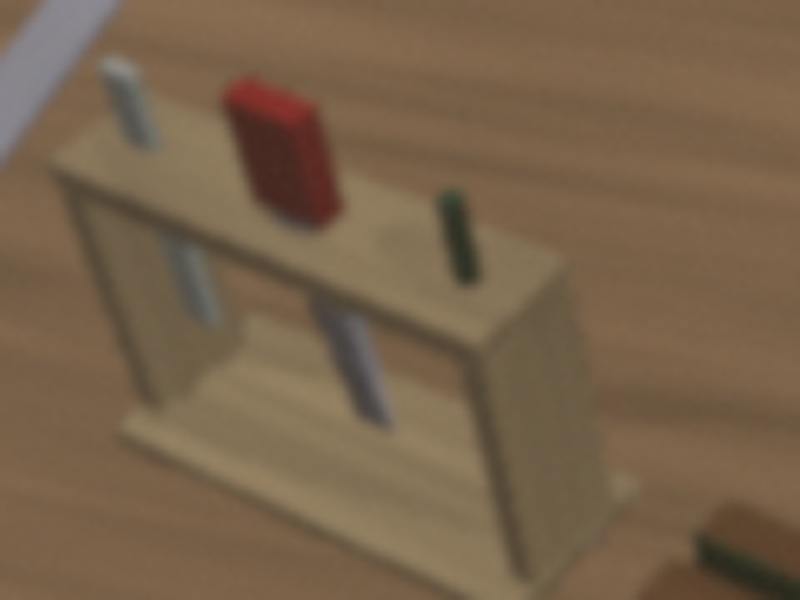

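Request:
send_rows --increments '[0,0,0.0424,2.94,-2.67,0,1,0,0,0.0424,2.94,-2.67,0,1,0,0,0.0424,2.94,-2.67,0,1,0,0,0.0424,2.94,-2.67,0,1,0,0,0.0424,2.94,-2.67,0,1,0,0,0.0424,2.94,-2.67,0,1,0,0,0.0424,2.94,-2.67,0,1,0,0,0.0424,2.94,-2.67,0,1,0,0,0.0424,2.94,-2.67,0,1,0,0,0.0424,2.94,-2.67,0,1,0,0,0,0,0,0,1,0,0,0,0,0,0,1]'

```text
time: 1.1
position: [0.5422, 0.3052, 0.2299]
tool_rot: [-0.007, 1.0, -0.0, -0.0]
ft_force: [-1.0, 0.5, 0.1]
grip_width: 0.087
grip_force: 0.0
```

Run:
```python
from h import *
c=snap('wrist','w1'); o=robot.get_obs(); print(o['position'],o['tool_rot'],o['time'],o['q'])
print(c['R'].round(2).tolist(),(-c['R'].T@c['t']).round(3))
W=cloud(c); p=W.reshape(-1,3); q=p[(p[:,2]>.113)&(p[:,2]<.13)]
for lo,hi in((.47,.52),(.52,.57)):
    s=q[(q[:,0]>lo)&(q[:,0]<hi)&(q[:,1]>.25)&(q[:,1]<.36)]
    if len(s)>20: print(len(s),s.mean(0).round(4),cv2.minAreaRect((s[:,:2]*1000).astype(np.float32)))
```

```text
[0.54068901 0.30637525 0.22984557] [-7.82389441e-03  9.99968963e-01 -3.21289361e-05 -9.26632432e-04] 1.15 [ 3.35691270e-01  5.24123354e-01  1.44141579e+00  5.80185462e-04
  1.17782880e+00 -1.25097566e+00]
[[-0.01, 1.0, 0.0], [0.96, 0.01, 0.27], [0.27, 0.0, -0.96]] [0.469 0.304 0.386]
428 [0.4989 0.3041 0.1223] ((499.1459655761719, 303.9512023925781), (5.344322681427002, 58.87201690673828), 1.006250023841858)
469 [0.5405 0.3077 0.1217] ((541.083740234375, 307.54974365234375), (5.907959461212158, 59.3265266418457), 0.8368768692016602)
```

View pics/w1.png

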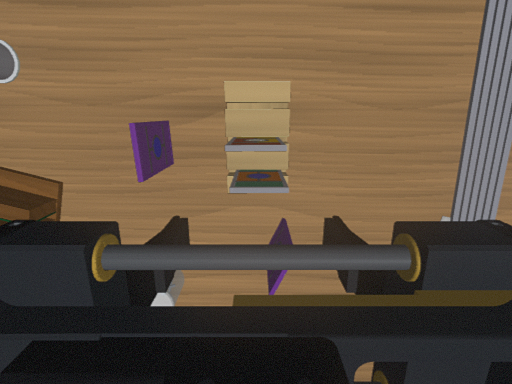

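The wrist view shows two framed candidates in the rack: one at (257,181) with green/amber and a blue jewel, which fits, and a red one at (257,145), the other panel. The purple look-alikes are at (153,150) and (280,255). The earlier enlarged crop confirmed the blue-jewel one in the +x slot, so I'm going down on it.

Request:
send_rows --increments '[0,0,0,0,0.12,-3.2,1,0,0,0,0,0,-3.2,1,0,0,0,0,0,-3.2,1,0,0,0,0,0,-2.5,1,0,0,0,0,0,-1,1,0,0,0,0,0,0,1,0,0,0,0,0,0,0.6,0,0,0,0,0,0,0.6,0,0,0,0,0,0,0.6,0,0,0,0,0,0,0.6,0,0,0,0,0,0,0.6,0,0,0,0,0,0,0.6]' --newtons 25

```text
time: 2.15
position: [0.5414, 0.3086, 0.1008]
tool_rot: [-0.009, 1.0, 0.0, 0.001]
ft_force: [-0.3, -0.1, 3.1]
grip_width: 0.0598
grip_force: 25.0
```

Request:
send_rows --increments '[0,0,0,0,0,1.5,0.6,0,0,0,0,0,3,0.6,0,0,0,0,0,3,0.6,0,0,0,0,0,2.5,0.6,0,0,-0.027,0.57,-3.58,0,0.6,0,0,-0.027,0.57,-3.58,0,0.6,0,0,-0.027,0.57,-3.58,0,0.6,0,0,-0.027,0.57,-3.58,0,0.6,0,0,-0.027,0.57,-3.58,0,0.6,0,0,-0.027,0.57,-3.58,0,0.6,0,0,-0.027,0.57,-3.58,0,0.6,0,0,-0.027,0.57,-3.58,0,0.6,0,0,-0.027,0.57,-3.58,0,0.6,0,0,-0.027,0.57,-3.58,0,0.6,0,0,0,0,0,0,0.6,0,0,0,0,0,0,0.6]'

```text
time: 3.48
position: [0.5978, -0.0518, 0.1995]
tool_rot: [0.128, 0.992, 0.0, -0.0]
ft_force: [-0.4, 0.8, -1.6]
grip_width: 0.0594
grip_force: 25.0
```

Run:
```python
from h import *
c=snap('wrist','w2'); o=robot.get_obs(); print(o['position'],o['tool_rot'],o['time'],o['ft_force'],o['grip_width'])
W=cloud(c); b=cloud(dict(np.load('t0.npz')))
np.save('w2c.npy',W)
for n,P in(('w',W.reshape(-1,3)),('t',b[160:220,245:325].reshape(-1,3))):
    s=P[(P[:,2]>.057)&(P[:,2]<.067)&(abs(P[:,0]-.598)<.06)&(abs(P[:,1]+.05)<.09)]
    print(n,len(s),cv2.minAreaRect((s[:,:2]*1000).astype(np.float32)),np.median(s[:,2]))
    for d in(-15.5,-15,-14.5,-14,-13.5):
        th=np.radians(d); x=(s[:,:2]-[.598,-.0495])@[np.cos(th),np.sin(th)]*1000
        i=x[x<0];j=x[x>0]; print(d,np.percentile(i,[1,99,100]).round(2),np.percentile(j,[0,1,99]).round(2) if len(j) else '')
# panel in hand
p=W.reshape(-1,3); q=p[(p[:,2]>.203)&(p[:,2]<.22)&(np.hypot(p[:,0]-.6,p[:,1]+.05)<.04)]
if len(q)>10: print(len(q),q.mean(0),cv2.minAreaRect((q[:,:2]*1000).astype(np.float32)))
```

```text
[ 0.59721395 -0.05012538  0.1993143 ] [ 1.26574769e-01  9.91956847e-01  3.88884981e-04 -5.38588512e-04] 3.5333 [ 0.50370585 -0.56275252 -1.6471807 ] 0.059367562923819964
w 3810 ((598.3994140625, -50.165061950683594), (130.29090881347656, 54.12644577026367), 75.62744140625) 0.06333981825918014
-15.5 [-26.96  -3.84  -3.27] [ 4.97  5.3  27.59]
-15 [-26.62  -4.13  -3.78] [ 5.45  5.73 27.18]
-14.5 [-26.36  -4.37  -4.15] [ 5.85  6.07 27.21]
-14 [-26.49  -4.45  -3.93] [ 5.68  5.9  27.58]
-13.5 [-26.81  -4.35  -3.7 ] [ 5.21  5.53 28.03]
t 1106 ((598.1990356445312, -49.43901824951172), (129.70692443847656, 55.5699462890625), 75.57853698730469) 0.06212677064304184
-15.5 [-27.75  -4.56  -3.66] [ 4.38  4.7  27.73]
-15 [-27.32  -4.8   -4.04] [ 4.76  5.11 27.52]
-14.5 [-27.06  -4.94  -4.41] [ 5.15  5.42 27.47]
-14 [-27.02  -4.86  -4.01] [ 5.02  5.58 27.44]
-13.5 [-27.21  -4.59  -3.54] [ 4.59  5.41 27.58]
1316 [ 0.59336115 -0.04900873  0.20984868] ((591.7183837890625, -48.6661262512207), (74.33404541015625, 10.813892364501953), 75.56615447998047)
```

View pics/w2.png

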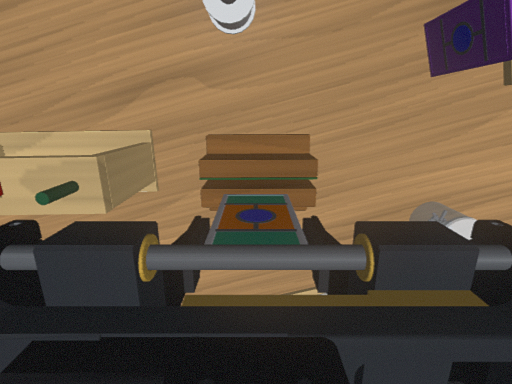

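Request:
send_rows --increments '[0,0,0,0.06,0.09,-2,0.6,0,0,0,0,0,-2,0.6,0,0,0,0,0,0,0.6,0,0,0,0,0,-0.5,0.6,0,0,0,0,0,-0.5,0.6,0,0,0,0,0,-0.5,0.6,0,0,0,0,0,-0.5,0.6,0,0,0,0,0,0,0.6]'

```text
time: 4.2
position: [0.5979, -0.0484, 0.139]
tool_rot: [0.125, 0.992, 0.0, -0.001]
ft_force: [-0.4, -0.0, -1.0]
grip_width: 0.0596
grip_force: 25.0
```

Request:
send_rows --increments '[0,0,0,0,0,-1.2,0.6,0,0,0,0,0,-1.2,0.6,0,0,0,0,0,-1.1,0.6,0,0,0,0,0,-0.2,0.6,0,0,0,0,0,-0.2,0.6,0,0,0,0,0,0,0.6,0,0,0,0,0,0,0.6]'

```text
time: 4.78
position: [0.5984, -0.0488, 0.1008]
tool_rot: [0.126, 0.992, -0.0, 0.0]
ft_force: [-0.3, 0.6, 0.2]
grip_width: 0.0594
grip_force: 25.0
```

Request:
send_rows --increments '[0,0,0,0,0,-0.1,0.6,0,0,0,0,0,0,0.6,0,0,0,-0.1,0.025,0,0.6,0,0,0,0,0,0,0.6]'

```text
time: 5.12
position: [0.5981, -0.0487, 0.1007]
tool_rot: [0.126, 0.992, -0.0, 0.001]
ft_force: [-1.1, -0.7, 4.2]
grip_width: 0.0591
grip_force: 25.0
```

Request:
send_rows --increments '[0,0,0,-0.05,0.0125,0,0.6,0,0,0,0,0,0,0.6,0,0,0,0,0,0,0.6]'

```text
time: 5.37
position: [0.5979, -0.0487, 0.1007]
tool_rot: [0.126, 0.992, -0.0, 0.002]
ft_force: [-0.7, -0.2, 5.4]
grip_width: 0.0597
grip_force: 25.0
```

Request:
send_rows --increments '[0,0,0,-0.05,0.0125,0,0.6,0,0,0,0,0,0,0.6,0,0,0,0,0,0,0.6]'

```text
time: 5.62
position: [0.5977, -0.0486, 0.1007]
tool_rot: [0.126, 0.992, -0.0, 0.002]
ft_force: [0.4, -0.3, 5.9]
grip_width: 0.06
grip_force: 25.0
```

Request:
send_rows --increments '[0,0,0,0,0,0.08,0.6,0,0,0,0,0,0,0.6,0,0,0,-0.05,0.0125,0,0.6,0,0,0,0,0,0,0.6,0,0,0,0,0,0,0.6]'

```text
time: 6.03
position: [0.5967, -0.0483, 0.1008]
tool_rot: [0.125, 0.992, -0.0, 0.001]
ft_force: [1.4, -0.9, 2.8]
grip_width: 0.0599
grip_force: 25.0
```

Request:
send_rows --increments '[0,0,0,-0.05,0.0125,0,0.6,0,0,0,0,0,0,0.6,0,0,0,0,0,0,0.6]'

```text
time: 6.28
position: [0.5965, -0.0482, 0.1008]
tool_rot: [0.125, 0.992, -0.0, 0.001]
ft_force: [2.8, -1.7, 3.2]
grip_width: 0.0595
grip_force: 25.0
```

Run:
```python
from h import *
c=snap('scene','s2')
cv2.imwrite('pics/s2c.png',cv2.resize(c['image'][150:270,180:300,::-1],(600,600),interpolation=cv2.INTER_CUBIC))
W=cloud(c).reshape(-1,3)
th=np.radians(-14.5); e=np.array([np.cos(th),np.sin(th)])
s=W[(np.hypot(W[:,0]-.598,W[:,1]+.05)<.06)]
d=(s[:,:2]-[.598,-.0495])@e; y=(s[:,:2]-[.598,-.0495])@[-e[1],e[0]]
for lo,hi in((.065,.072),(.072,.08),(.08,.088),(.088,.1),(.1,.11)):
    m=(s[:,2]>lo)&(s[:,2]<hi)&(abs(y)<.022)&(abs(d)<.012)
    print(lo,m.sum(),np.median(d[m])*1000,s[m,2].max() if m.any() else 0)
m=(abs(y)<.06)&(s[:,2]>.058)&(s[:,2]<.066)&(d>.002)
print('cheek edges',np.percentile(d[m],[1,5,95,99])*1000)
print(robot.get_obs()['ft_force'])
```

```text
0.065 33 3.817142342620584 0.07196636763944393
0.072 34 3.4711343636078684 0.07983054053743045
0.08 41 3.338259279798303 0.0878289884580233
0.088 61 3.184555374931505 0.09937231610136993
0.1 51 2.8547962050836126 0.10950854172741227
cheek edges [ 2.78584972  3.84645426 30.45931259 31.44395991]
[ 3.51474481 -0.52704163  3.58416416]
```

Request:
send_rows --increments '[0,0,0,0.04,-0.01,0,0.6,0,0,0,0,0,0,1,0,0,0,0,0,0,1,0,0,0,0,0,0,1,0,0,0,0,0,0,1,0,0,0,0,0,0,1,0,0,0,0,0,1,1,0,0,0,0,0,3,1,0,0,0,0,0,3,1,0,0,0,0,0,3,1,0,0,0,0,0,3,1,0,0,0,0,0,0,1,0,0,0,0,0,0,1]'

```text
time: 7.42
position: [0.5968, -0.0483, 0.2332]
tool_rot: [0.126, 0.992, -0.0, 0.003]
ft_force: [-0.2, 0.9, -0.5]
grip_width: 0.0869
grip_force: 0.0
```

```bash
cat > pm.py <<'E'
from h import *
th=np.radians(-14.5); e=np.array([np.cos(th),np.sin(th)])
def meas(c):
    W=cloud(c).reshape(-1,3); d=(W[:,:2]-[.598,-.0495])@e*1e3; y=(W[:,:2]-[.598,-.0495])@[-e[1],e[0]]*1e3; z=W[:,2]*1e3
    near=(abs(d)<40)&(abs(y)<80)
    t=near&(z>112)&(z<130)
    if t.sum()>10: print('top',t.sum(),'d',np.percentile(d[t],[2,50,98]).round(1),'y',np.percentile(y[t],[1,99]).round(1),'z',np.median(z[t]))
    k=near&(z>57)&(z<67)
    i=k&(d<-3);j=k&(d>3); 
    if i.sum()>10: print('felt',np.percentile(d[i],[1,99]).round(2))
    if j.sum()>10: print('cheek',np.percentile(d[j],[1,99]).round(2))
    for lo in range(66,118,10):
        m=(abs(y)<22)&(abs(d)<14)&(z>lo)&(z<lo+10)
        if m.sum()>8: print(lo,m.sum(),np.median(d[m]).round(2))
E
python3 - <<'E'
from pm import *
for n in('wrist','top','scene'):
    print(n); c=snap(n,n+'3'); meas(c)
o=robot.get_obs(); print(o['position'],o['time'],o['ft_force'])
E
```

```text
wrist
top 477 d [-4.1 -2.3  2. ] y [-29.5  29. ] z 123.00683851447408
felt [-26.4   -3.88]
cheek [ 6.16 27.42]
66 64 -3.86
76 86 -3.74
86 75 -3.76
96 85 -3.6
106 114 -3.55
116 312 -1.57
top
scene
top 125 d [-1.5  3.6  5.5] y [-28.   31.2] z 120.5255564098819
felt [-24.42  -3.11]
cheek [ 3.43 31.28]
66 45 4.15
76 45 4.0
86 50 3.94
96 54 4.12
106 46 3.97
116 71 3.35
[ 0.59446889 -0.04772738  0.22918799] 7.5667 [ 0.02017279  0.79753617 -0.04207288]
```

View pics/wrist3.png

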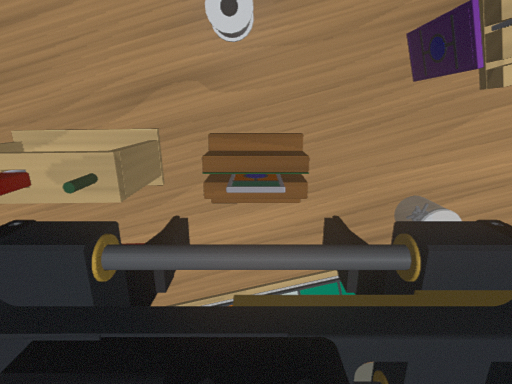

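Request:
send_rows --increments '[0,0,0.002,-1.2,-3.73,0.3,1,0,0,0.002,-1.2,-3.73,0.3,1,0,0,0.002,-1.2,-3.73,0.3,1,0,0,0.002,-1.2,-3.73,0.3,1,0,0,0.002,-1.2,-3.73,0.3,1,0,0,0.002,-1.2,-3.73,0.3,1,0,0,0,0,0,0,1,0,0,0,0,0,0,1,0,0,0,0,0,0,1]'

```text
time: 8.32
position: [0.5229, -0.271, 0.2468]
tool_rot: [0.12, 0.993, 0.001, -0.001]
ft_force: [0.0, 0.7, 0.2]
grip_width: 0.0869
grip_force: 0.0
```

Run:
```python
from h import *
c=snap('wrist','w4'); P=[robot.get_obs()['position']]
for _ in range(3): robot.camera('top'); P.append(robot.get_obs()['position'])
print(np.mean(P,0),robot.get_obs()['tool_rot'],robot.get_obs()['q'][5],robot.get_obs()['time'])
p=cloud(c).reshape(-1,3); im=c['image'].reshape(-1,3).astype(int)
red=(im[:,0]>2*im[:,1])&(im[:,0]>60)
s=p[red&(p[:,2]>.172)&(p[:,2]<.187)&(abs(p[:,1]+.27)<.04)]; print(len(s),s.mean(0),cv2.minAreaRect((s[:,:2]*1000).astype(np.float32)))
s=p[(p[:,2]>.126)&(p[:,2]<.136)&(abs(p[:,1]+.27)<.12)&(abs(p[:,0]-.52)<.07)]; print(len(s),cv2.minAreaRect((s[:,:2]*1000).astype(np.float32)))
```

```text
[ 0.52358192 -0.27010282  0.24741589] [ 1.18528158e-01  9.92950441e-01  4.55038363e-04 -5.38183327e-04] -1.998770774085642 8.5167
542 [ 0.52478789 -0.27387418  0.17932913] ((525.2022094726562, -273.97955322265625), (32.21151351928711, 13.429947853088379), 76.6522216796875)
7672 ((525.736083984375, -273.59649658203125), (200.59646606445312, 50.5713996887207), 76.24662017822266)
```

View pics/w4.png

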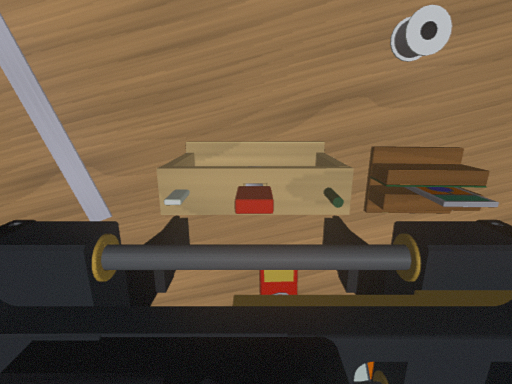

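Request:
send_rows --increments '[0,0,0,0.14,-0.34,-3,1,0,0,0,0,0,-3,1,0,0,0,0,0,-2.5,1,0,0,0,0,0,-1.5,1,0,0,0,0,0,-0.1,1,0,0,0,0,0,0,0.25,0,0,0,0,0,0,0.25,0,0,0,0,0,0,0.25,0,0,0,0,0,0,0.25,0,0,0,0,0,0,0.25,0,0,0,0,0,0,0.25,0,0,0,0,0,0,0.25,0,0,0,0,0,0,0.25,0,0,0,0,0,0,0.25,0,0,0,0,0,0,0.25]' --newtons 40

```text
time: 9.77
position: [0.5251, -0.2751, 0.1474]
tool_rot: [0.12, 0.993, 0.0, -0.0]
ft_force: [-0.2, -0.0, 1.2]
grip_width: 0.034
grip_force: 40.0
```

Request:
send_rows --increments '[0,0,0,0,0,1,0.25,0,0,0,0,0,2,0.25,0,0,0,0,0,3,0.25,0,0,0,0,0,3,0.25,0,0,0,0,0,3,0.25,0,0,0,0,0,2,0.25,0,0,0,0,0,0,0.25,0,0,0,0,0,0,0.25]'

```text
time: 10.43
position: [0.5254, -0.2755, 0.2889]
tool_rot: [0.12, 0.993, -0.001, 0.001]
ft_force: [-0.2, -0.7, -0.8]
grip_width: 0.0337
grip_force: 40.0
```

Run:
```python
from h import *
a=snap('scene','s5'); w=snap('wrist','w5'); o=robot.get_obs(); X=o['position']; print(X,o['grip_width'],o['ft_force'],o['time'])
def crop(c,z):
    q=c['R']@(X+[0,0,z])+c['t']; u=int(c['fx']*q[0]/q[2]+c['cx']); v=int(c['fy']*q[1]/q[2]+c['cy']); print(u,v)
    v0=min(max(v-45,0),294);u0=min(max(u-60,0),392); return cv2.resize(c['image'][v0:v0+90,u0:u0+120,::-1],(400,300),interpolation=cv2.INTER_CUBIC)
cv2.imwrite('pics/g.png',np.hstack([crop(a,-.08),crop(w,-.08)]))
th=np.radians(-13.6);e=np.array([np.cos(th),np.sin(th)])
for n,c in(('scene',a),('wrist',w)):
    W=cloud(c).reshape(-1,3); d=(W[:,:2]-X[:2])@e*1e3; y=(W[:,:2]-X[:2])@[-e[1],e[0]]*1e3
    for lo in np.arange(-.135,.03,.015):
        m=(abs(d)<15)&(abs(y)<(7 if lo<0 else 15))&(W[:,2]-X[2]>lo)&(W[:,2]-X[2]<lo+.015)
        if m.sum()>4: print(n,lo.round(3),m.sum(),np.percentile(d[m],[10,50,90]).round(1),np.median(y[m]).round(1))
```

```text
[ 0.52416325 -0.27453499  0.2860932 ] 0.03346036912311505 [-0.2773096   0.54853585 -1.28341315] 10.5333
146 112
256 197
scene -0.135 9 [-1.9 -1.2  1.1] 2.1
scene -0.12 21 [-0.7  0.2  1.1] 0.1
scene -0.105 19 [0.6 1.8 2.8] 0.2
scene -0.09 22 [2.1 3.1 4. ] -1.3
scene -0.075 21 [3.3 4.4 5.7] -1.0
scene -0.06 23 [5.1 6.1 7. ] -0.2
scene -0.045 23 [6.3 7.2 8.1] -0.6
scene -0.03 27 [8.  9.1 9.9] -0.4
scene -0.015 26 [ 9.3 10.3 11.1] 0.7
scene 0.0 68 [ 9.5 10.4 11.4] -0.8
scene 0.015 65 [ 9.6 10.3 10.9] 0.0
scene 0.03 48 [ 1.   7.7 11. ] -3.1
wrist -0.135 27 [-6.7 -6.5 -6.3] -0.5
wrist -0.12 45 [-6.6 -6.4 -6.2] -0.5
wrist -0.105 57 [-6.6 -6.4 -6.2] 0.5
wrist -0.09 71 [-6.6 -6.4 -6.1] 0.4
wrist -0.075 83 [-6.6 -6.4 -6.1] -0.5
wrist -0.06 92 [-6.6 -6.3 -6. ] 0.2
wrist -0.045 125 [-6.6 -6.3 -6.1] 0.2
wrist -0.03 154 [-6.6 -6.3 -6. ] 0.1
wrist -0.015 185 [-6.6 -6.3 -5.9] 0.0
wrist 0.0 531 [-6.6 -6.3 -5.9] -0.0
wrist 0.015 391 [-6.6 -6.3 -5.9] -0.1
wrist 0.03 288 [4.2 5.4 6.8] 0.1
```

View pics/g.png

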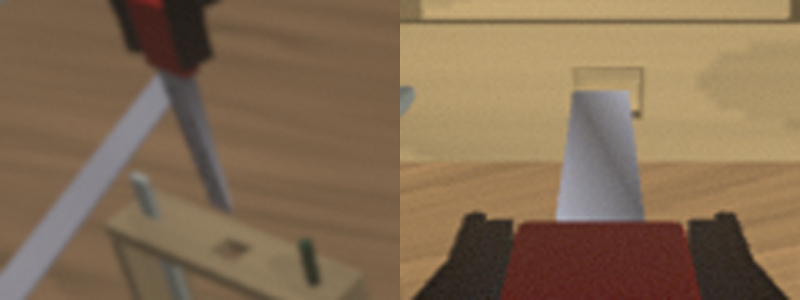

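Request:
send_rows --increments '[0,0,0,0,0,2,0.25,0,0,0,0,0,2,0.25,0,0,-0.0025,1.37,3.72,0,0.25,0,0,-0.0025,1.37,3.72,0,0.25,0,0,-0.0025,1.37,3.72,0,0.25,0,0,-0.0025,1.37,3.72,0,0.25,0,0,-0.0025,1.37,3.72,0,0.25,0,0,-0.0025,1.37,3.72,0,0.25,0,0,0,0,0,-2,0.25,0,0,0,0,0,-2,0.25,0,0,0,0,0,0,0.25,0,0,0,0,0,0,0.25,0,0,0,0,0,0,0.25]'

```text
time: 11.62
position: [0.6072, -0.0524, 0.2869]
tool_rot: [0.127, 0.992, 0.0, -0.001]
ft_force: [-0.1, -0.5, 0.1]
grip_width: 0.0339
grip_force: 40.0
```

```bash
cat > gm.py <<'E'
from pm import *
import sys
c=snap('wrist',sys.argv[1]); o=robot.get_obs(); print(o['position'],o['tool_rot'],o['ft_force'],o['time']); meas(c)
W=cloud(c).reshape(-1,3); d=(W[:,:2]-[.598,-.0495])@e*1e3; y=(W[:,:2]-[.598,-.0495])@[-e[1],e[0]]*1e3; z=W[:,2]*1e3
Z=o['position'][2]*1e3; im=c['image'].reshape(-1,3).astype(int)
for lo in (-115,-100,-80,-60,-40,-20):
    m=(abs(d)<30)&(abs(y)<7)&(z-Z>lo)&(z-Z<lo+15)&(z>125)
    if m.sum()>8: print('blade',lo,m.sum(),np.percentile(d[m],[10,50,90]).round(2))
m=(abs(d)<30)&(abs(y)<12)&(z-Z>-140)&(z-Z<-30)&(z>125); print('tip z',z[m].min() if m.any() else '', 'blade y',np.percentile(y[m],[1,99]).round(1) if m.any() else '')
E
python3 gm.py w6
```

```text
[ 0.60762357 -0.05273036  0.28774121] [ 1.27538428e-01  9.91833589e-01 -5.69438416e-05  2.79121265e-04] [ 1.07606169  0.44404372 -0.46580153] 11.6667
top 316 d [-4.2 -2.2  1.5] y [-29.4  28.9] z 123.18446085595903
felt [-25.9   -3.83]
cheek [ 6.15 26.98]
66 41 -4.1
76 45 -4.04
86 34 -3.71
96 68 -3.82
106 37 -3.78
116 220 -1.37
blade -115 51 [2.5  2.73 2.91]
blade -100 62 [2.5  2.77 3.05]
blade -80 79 [2.57 2.83 3.09]
blade -60 96 [2.65 2.82 3.05]
blade -40 131 [2.59 2.88 3.14]
blade -20 180 [2.65 2.95 3.38]
tip z 158.92775246852932 blade y [-10.1   7.4]
```

View pics/w6.png

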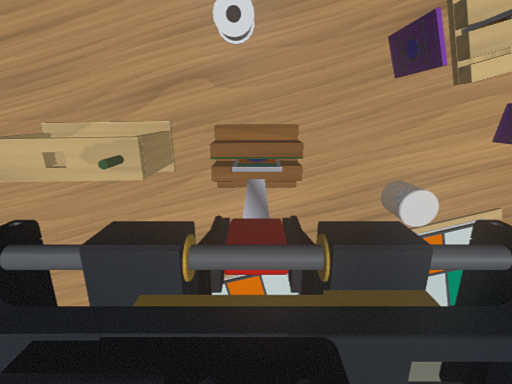

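Request:
send_rows --increments '[0,0,0,0.04,-0.01,-1.5,0.25,0,0,0,0,0,-1.5,0.25,0,0,0,0,0,-1,0.25,0,0,0,0,0,-1,0.25,0,0,0,0,0,-1,0.25,0,0,0,0,0,-1,0.25,0,0,0,0,0,-1,0.25,0,0,0,0,0,-0.7,0.25,0,0,0,0,0,0,0.25,0,0,0,0,0,0,0.25]'

```text
time: 12.5
position: [0.6076, -0.0521, 0.1999]
tool_rot: [0.127, 0.992, 0.0, -0.0]
ft_force: [-0.2, -0.2, -1.0]
grip_width: 0.0339
grip_force: 40.0
```

```bash
python3 gm.py w7
```

```text
[ 0.6079416  -0.05211641  0.20042416] [ 1.26993071e-01  9.91903592e-01 -1.83479440e-05  1.56705256e-04] [ 0.58893235 -0.10246333 -0.13175305] 12.55
top 650 d [-3.3 -1.5  3.2] y [-29.6  28.8] z 123.18467588028957
felt [-26.34  -3.28]
cheek [ 6.18 27.29]
66 84 -3.51
76 110 -3.2
86 87 -3.07
96 121 -2.97
106 124 -2.91
116 416 -0.9
blade -80 59 [2.77 3.02 3.29]
blade -60 102 [2.83 3.04 3.28]
blade -40 132 [2.85 3.07 3.38]
blade -20 171 [2.76 3.12 3.69]
tip z 125.02238490178597 blade y [-9.7  7.9]
```

View pics/w7.png

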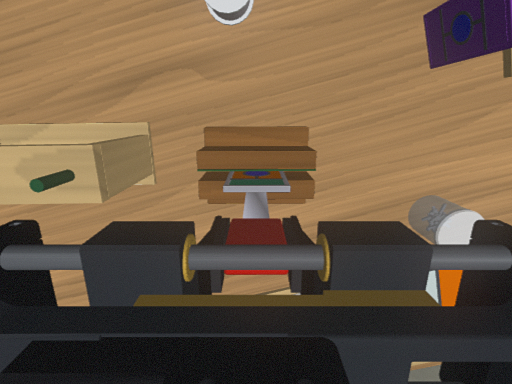

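Request:
send_rows --increments '[0,0,0,0.05,-0.0125,0,0.25,0,0,0,0,0,-0.4,0.25,0,0,0,0,0,-0.3,0.25,0,0,0,0,0,-0.3,0.25,0,0,0,0,0,-0.3,0.25,0,0,0,0,0,0,0.25,0,0,0,0,0,0,0.25]'

```text
time: 13.13
position: [0.608, -0.0522, 0.187]
tool_rot: [0.127, 0.992, 0.0, -0.0]
ft_force: [0.7, -0.1, -0.9]
grip_width: 0.0337
grip_force: 40.0
```

Request:
send_rows --increments '[0,0,0,0,0,-0.3,0.25,0,0,0,0,0,-0.2,0.25,0,0,0,0,0,0,0.25,0,0,0,0,0,0,0.25]'

```text
time: 13.47
position: [0.6081, -0.0522, 0.1822]
tool_rot: [0.127, 0.992, 0.0, -0.0]
ft_force: [-0.7, 0.0, -1.6]
grip_width: 0.0338
grip_force: 40.0
```

Request:
send_rows --increments '[0,0,0,0,0,-0.3,0.25,0,0,0,0,0,-0.2,0.25,0,0,0,0,0,0,0.25,0,0,0,0,0,0,0.25]'

```text
time: 13.8
position: [0.6078, -0.0522, 0.177]
tool_rot: [0.127, 0.992, 0.0, -0.0]
ft_force: [-0.7, 0.1, -1.4]
grip_width: 0.0339
grip_force: 40.0
```

Request:
send_rows --increments '[0,0,0,0,0,-0.2,0.25,0,0,0,0,0,-0.2,0.25,0,0,0,0,0,0,0.25,0,0,0,0,0,0,0.25]'

```text
time: 14.13
position: [0.6077, -0.0521, 0.1729]
tool_rot: [0.127, 0.992, 0.0, -0.001]
ft_force: [-1.5, 1.0, -1.6]
grip_width: 0.0336
grip_force: 40.0
```

Request:
send_rows --increments '[0,0,0,0,0,-0.15,0.25,0,0,0,0,0,-0.15,0.25,0,0,0,0,0,0,0.25,0,0,0,0,0,0,0.25]'

```text
time: 14.47
position: [0.6077, -0.0521, 0.17]
tool_rot: [0.127, 0.992, 0.0, -0.001]
ft_force: [-2.5, 0.5, -0.2]
grip_width: 0.0337
grip_force: 40.0
```

Request:
send_rows --increments '[0,0,0,-0.04,0.01,0,0.25,0,0,0,0,0,0,0.25,0,0,0,0,0,0,0.25]'

```text
time: 14.72
position: [0.6075, -0.0521, 0.1701]
tool_rot: [0.127, 0.992, 0.0, -0.0]
ft_force: [-1.8, 0.7, -1.4]
grip_width: 0.0334
grip_force: 40.0
```

Request:
send_rows --increments '[0,0,0,0,0,-0.15,0.25,0,0,0,0,0,-0.1,0.25,0,0,0,0,0,0,0.25,0,0,0,0,0,0,0.25]'

```text
time: 15.05
position: [0.6075, -0.0521, 0.1678]
tool_rot: [0.127, 0.992, 0.0, -0.0]
ft_force: [-2.4, 1.6, 0.4]
grip_width: 0.0334
grip_force: 40.0
```

Request:
send_rows --increments '[0,0,0,-0.04,0.01,0,0.25,0,0,0,0,0,-0.1,0.25,0,0,0,0,0,0,0.25,0,0,0,0,0,0,0.25]'

```text
time: 15.38
position: [0.6074, -0.052, 0.1669]
tool_rot: [0.127, 0.992, -0.0, 0.0]
ft_force: [-3.3, 0.6, 1.6]
grip_width: 0.0337
grip_force: 40.0
```

Request:
send_rows --increments '[0,0,0,-0.02,0.005,0,0.25,0,0,0,0,0,-0.1,0.25,0,0,0,0,0,0,0.25,0,0,0,0,0,0,0.25]'

```text
time: 15.72
position: [0.6073, -0.052, 0.1661]
tool_rot: [0.127, 0.992, -0.0, 0.0]
ft_force: [-4.7, 1.2, 3.9]
grip_width: 0.0336
grip_force: 40.0
```

```bash
python3 gm.py w8
python3 - <<'E'
from pm import *
meas(snap('scene','s8')); F=[]
for _ in range(6): robot.camera('top'); F.append(robot.get_obs()['ft_force'])
print(np.mean(F,0))
E
```

```text
[ 0.6072987  -0.05203472  0.16607356] [ 1.27054463e-01  9.91895725e-01 -4.51090111e-05  1.81692488e-04] [-2.61970102  1.36671529  3.48055075] 15.7667
top 948 d [-4.8 -2.5  2.6] y [-29.2  28.7] z 123.10265391949201
felt [-26.32  -4.19]
cheek [ 6.2  27.32]
66 106 -4.31
76 131 -4.25
86 128 -4.21
96 178 -4.21
106 171 -4.25
116 624 -2.23
blade -40 134 [2.23 2.5  2.82]
blade -20 176 [2.37 2.71 2.96]
tip z 125.00997588624705 blade y [-9.5  7.8]
top 119 d [-1.2  3.7 16.1] y [-25.6  31.2] z 120.57088683139268
felt [-23.45  -3.08]
cheek [ 3.37 31.54]
66 43 4.84
76 47 4.82
86 44 5.73
96 45 8.44
106 45 7.1
116 41 3.37
[-3.34894095  0.79435751  4.34075885]
```

Request:
send_rows --increments '[0,0,0,-0.04,0.01,0,0.25,0,0,0,0,0,-0.06,0.25,0,0,0,0,0,0,0.25,0,0,0,0,0,0,0.25,0,0,0,0,0,0,0.25]'

```text
time: 16.53
position: [0.607, -0.052, 0.1653]
tool_rot: [0.127, 0.992, -0.0, 0.0]
ft_force: [-3.0, -0.2, 4.1]
grip_width: 0.0338
grip_force: 40.0
```

```bash
python3 gm.py w9
python3 - <<'E'
from pm import *
F=[]
for _ in range(8): robot.camera('top'); F.append(robot.get_obs()['ft_force'])
print(np.mean(F,0)); o=robot.get_obs(); print(o['moment'],np.abs(o['joint_velocities']).max(),o['grip_force'])
E
```

```text
[ 0.60699902 -0.05195562  0.16527633] [ 1.27080083e-01  9.91892426e-01 -2.70648532e-05  2.58467163e-04] [-2.28803255  0.18319138  3.61624107] 16.5833
top 925 d [-4.7 -2.7  2.5] y [-29.2  28.6] z 123.00715947502619
felt [-26.34  -4.17]
cheek [ 6.13 27.87]
66 113 -4.32
76 147 -4.14
86 115 -4.14
96 187 -4.19
106 185 -4.21
116 586 -2.18
blade -40 135 [2.06 2.35 2.65]
blade -20 175 [2.24 2.47 2.75]
tip z 125.10572412161122 blade y [-9.5  7.8]
[-2.3574043   0.65495229  3.78453582]
[ 0.18800053  0.60635418 -0.01022607] 0.0022337764432122822 40.00083745457232
```

Request:
send_rows --increments '[0,0,0,-0.03,0.008,0,0.25,0,0,0,0,0,-0.07,0.25,0,0,0,0,0,0,0.25,0,0,0,0,0,0,0.25,0,0,0,0,0,0,0.25]'

```text
time: 17.4
position: [0.6067, -0.0519, 0.1646]
tool_rot: [0.127, 0.992, -0.0, 0.0]
ft_force: [-1.9, 0.4, 3.3]
grip_width: 0.0334
grip_force: 40.0
```

```bash
python3 gm.py w10|grep -v blade
python3 - <<'E'
from pm import *
F=[]
for _ in range(8): robot.camera('top'); F.append(robot.get_obs()['ft_force'])
print(np.mean(F,0)); o=robot.get_obs(); print(o['position'],np.abs(o['joint_velocities']).max(),o['grip_force'],o['grip_width'])
E
```

```text
[ 0.60671348 -0.05187232  0.16462102] [ 1.27055216e-01  9.91895598e-01 -3.66021269e-05  3.04354128e-04] [-1.07557501  0.25786908  4.25005701] 17.45
top 943 d [-4.6 -2.6  2.3] y [-29.3  28.8] z 123.04992659950521
felt [-26.32  -4.25]
cheek [ 6.17 27.29]
66 109 -4.32
76 136 -4.2
86 148 -4.12
96 166 -4.15
106 202 -4.1
116 582 -2.24
[-1.57392965  0.43684266  4.05822416]
[ 0.60666372 -0.05190077  0.16460962] 0.0017123541076911367 40.000720946118236 0.03335811616488716
```

```bash
python3 -c "
from rig import robot
print(robot.hand_in())"
```

```text
the job is handed in; nothing more can be done
None
```

I handed the job in at about 18 s of the 70 s allowed. By my last measurements, the panel was home, plumb and against the felt, and the gauge was snug, upright and still gripped. Its vertical drag was about 5 N, and the squeeze on the glass was an estimated 2–3 N. The hand-in call gave no verdict.

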